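Sweep the crust ends off the landing board into the scrap tray

ROBOT

A 6-joint arm with a two-finger parallel gripper is mounted at the origin on the work surface. World frame = base frame: x ahead of the robot, y to its left, z up, the work surface at z = 0. Lengths are in m, angles in rad, forces in N, time in s.
With the tool pointing down it reaches from about 0.3 to 0.95 m from the base axis. Payload 3.1 kg.
Tool frame: the origin (TCP) lies at the very end of the fingers, on their centre line; the grasp point (between the pads) lies 19 mm behind it; z points along the fingers, y is the direction in which the jaws open and shut (so a half turn about z gives the same grasp; the last joint's range is limited). The gripper opens to 85 mm and grips with 20 to 120 N. Pads are 22 mm wide; open, the fingers measure 114 mm over their backs; the gripper's body (76 mm by 85 mm) begins 54 mm behind the grasp point. The pads swing forward as they close: fully open they stand 13 mm farther back than shut.
Start: joints at [-1.328, 0.308, 1.634, -0, 1.2, -0.07], TCP at [0.192, -0.595, 0.231] pointing down, gripper open.
Joint ranges: [-3.06, 3.06], [-0.79, 1.96], [0.05, 2.63], [-1.19, 4.34], [0.05, 2.64], [-2.94, 2.94]. Speed limits (rad/s): [2.79, 2.79, 3.14, 3.14, 3.14, 3.14].

INTERFACE

Orientations are given as a 3x3 rotation matrix whose columns are the frame's x, y, z axes.
In Python, from cell import observe, grab_frame, finish_job gives the robot as it stands.
- The arm moves only by the tool jog_arm, never from a script. Its argument "motion" is one flat list of numbers, 6 for each row, row after row: the shift along the world's x, y, z each as a share of 8 cm, from -1 to 1, then the turn, a rotation vector about the world's x, y, z each as a share of pi/2 rad, from -1 to 1. In form: [tx, ty, tz, wx, wy, wz, tx, ty, tz, wx, wy, wz, ...]. A call has 1 to 10 rows; each row is the pose to reach, as a shift and turn from the pose commanded when the call began; what a row does not reach only later rows make up. A row lasts 1/8 s, in which the tool goes at most 62.5 mm and 10.7 degrees, less where a joint would pass 70% of its speed; a pose out of reach is approached as far as the arm can. A call with a number of a shift or a turn outside -1 to 1 is refused whole. A call with a gripper value outside its range is refused whole. "jaw" is the opening, from 0 (shut) to 1 (fully open), set as the call begins (left out, the last holds). The fingers move at their own pace and stop on an object; the grip force is fixed at half the most. Time passes only in rows, so rows that repeat a pose let the fingers close. It gives the time, the measured TCP pose, the force and the opening at its end, in the units of the state.
- observe(): the state, without advancing time (a new reading comes with each control period).
- grab_frame(name): name is "side" or "top" or "wrist"; returns a dict with "frame" (480x640x3 uint8, blue, green, red), "camera_matrix" (3x3 intrinsics, pixels), "R" (3x3) and "t" (3): a world point X has camera coordinates R X + t; the wrist camera has in their place "hand_eye" (4x4, takes a point from camera to tool coordinates, whose origin is the TCP and whose axes are the flange's). Camera axes: x right, y down, z forward; pixel columns grow to the right and rows downward; lengths in m; the calibration is good to about 2 mm. A picture is of the moment at which its call begins: read the wrist's pose just before it. There is no depth.
- finish_job(): hands the job in, once; it reports no verdict.
The state is a dict: "t": time; "q": joint angles; "dq": joint speeds; "tau": joint torques, N m; "ee_pos": TCP position; "orientation": TCP orientation; "contact_force": force on the tool from outside, world axes, zero at the start; "torque": the same for the moment, N m; "width": finger opening in m.
Only numpy, scipy, OpenCV 4.12 (cv2) and the standard library are available. Lean on these libraries where they do the work, as an engineer would, in place of code of your own. Each camera call takes 0.05 s, during which the arm holds its last target.

TASK

Clear the oven's landing board: use the fingertips to sweep the three hard crust ends along the steel board and over its end so that they all drop into the orange scrap tray. Only push them, do not pick up or lift them, keep them out of the black baking tin, and leave the white salt shaker standing where it is on the board and everything else in its place.

Things in the scene. Friction and masses are not known exactly. Their poses are not given: they have to be found in the camera images.
- board: the steel landing board, fixed to the table: a plate 220 (its x) by 240 (its y), top face 44 above the table. Origin on the table under its middle, z up. Low rims (6 thick, 10 above the plate) run along both long edges at its +x and -x sides; both ends (its +y and -y) are open and level with the plate's edge, 120 from the middle. The scrap tray is at one end and the baking tin at the other; which is where changes
- scrap_tray: the orange plastic scrap tray, fixed: open box 210 (its x) by 115 (its y) by 33 high outside, walls and floor 4. Origin under its middle on the table, axes parallel to the board's. It stands against one end of the board, its middle 170.5 from the board's middle, its rim tucked just under the plate's edge, so what is pushed over that end drops into it
- baking_tin: the black baking tin, fixed, empty, same size as the scrap tray, origin under its middle; stands at the other end of the board in the same way. No crust belongs in it
- crust_a: a hard-baked pizza crust end, tan, bent like a short banana: 55 long, 37 across, 20 high, about 20 g; slides when pushed, does not roll. A 20-thick round crust along its +y side and a thin (6) yellow strip of base on its -y side. Origin in the middle of its underside; at the start it lies flat on the board with z up, at any yaw
- crust_b: a hard-baked pizza crust end, tan, bent like a short banana: 55 long, 37 across, 20 high, about 20 g; slides when pushed, does not roll. A 20-thick round crust along its +y side and a thin (6) yellow strip of base on its -y side. Origin in the middle of its underside; at the start it lies flat on the board with z up, at any yaw
- crust_c: a hard-baked pizza crust end, tan, bent like a short banana: 55 long, 37 across, 20 high, about 20 g; slides when pushed, does not roll. A 20-thick round crust along its +y side and a thin (6) yellow strip of base on its -y side. Origin in the middle of its underside; at the start it lies flat on the board with z up, at any yaw
- shaker: white salt shaker with steel cap, loose, standing on the board near its +x rim: 38 across, 60 high, 150 g. Origin in the middle of its underside
- oil_bottle: amber oil bottle, loose, on the table to the left: 60 across, 210 high, origin under its middle
- sauce_jar: glass jar with red lid, loose, on the table to the right: 76 across, 100 high, origin under its middle
- pizza_cutter: wheel cutter with black handle, loose, lying on the table to the right: about 190 long, 20 high, origin on its underside near the middle of its length
- bowl: steel bowl, loose, on the table to the left: 150 across, 60 high, origin under its middle
- mug: blue mug, loose, on the table to the right: 80 across plus handle, 90 high, origin under its middle

How it is judged:
At the end, for the whole second after the job is handed in: All three crust ends lie at rest (slower than 0.02 m/s) inside the orange scrap tray: origin within 100 mm (tray x) and 53 mm (tray y) of its middle and lower than 40 mm above the table; the shaker stands upright within 20 mm of where it was (x of crust_a in the frame of scrap_tray between -0.1 and 0.1 m and y of crust_a in the frame of scrap_tray between -0.053 and 0.053 m and height (world z) of each of crust_a, crust_b, crust_c below 0.04 m and linear speed of each of crust_a, crust_b, crust_c below 0.02 m/s and x of crust_b in the frame of scrap_tray between -0.1 and 0.1 m and y of crust_b in the frame of scrap_tray between -0.053 and 0.053 m and x of crust_c in the frame of scrap_tray between -0.1 and 0.1 m and y of crust_c in the frame of scrap_tray between -0.053 and 0.053 m and distance of shaker from where it was at the start of the episode below 0.02 m and angle between shaker's own z axis and vertical below 0.2 rad); the robot touches nothing.
It fails at once if a crust end is lifted: its origin rises more than 30 mm above the board's top (height (world z) of any of crust_a, crust_b, crust_c above 0.074 m).
It fails at once if a crust end falls into the black baking tin ((y of crust_a in the frame of baking_tin between -0.053 and 0.053 m and x of crust_a in the frame of baking_tin between -0.1 and 0.1 m and height (world z) of crust_a below 0.036 m) or (y of crust_b in the frame of baking_tin between -0.053 and 0.053 m and x of crust_b in the frame of baking_tin between -0.1 and 0.1 m and height (world z) of crust_b below 0.036 m) or (y of crust_c in the frame of baking_tin between -0.053 and 0.053 m and x of crust_c in the frame of baking_tin between -0.1 and 0.1 m and height (world z) of crust_c below 0.036 m)).
It fails at once if the salt shaker is moved more than 20 mm or tipped over (distance of shaker from where it was at the start of the episode above 0.02 m or angle between shaker's own z axis and vertical above 0.5 rad).
It fails at once if another thing on the table is moved more than 25 mm (distance of any of oil_bottle, sauce_jar, pizza_cutter, bowl, mug from where it was at the start of the episode above 0.025 m).
It also fails if it takes over 64 s, if anything falls off the work surface, if the arm or the gripper's body presses on something with over 40 N, if the wrist force passes 120 N, or if a joint passes its speed limit or range.

## Working session

There is one attempt and no reset: what is moved stays moved. The work goes in short steps, Python scripts to look and compute and a tool call to move; the robot and the scene stay as the last step left them, time stands still between calls to the robot, and variables do not carry over. Pictures are saved under pics/ and viewed, and the job is handed in when it is done.

Besides the shell and the picture viewer there is one more tool, called after "Emit:" as name(argument=value, ...) on one line, values as JSON. jog_arm: Moves the arm, as the interface text tells. Shift numbers are shares of 8 cm and turn numbers shares of pi/2 rad, none past 1 either way. Its arguments: {"type":"object","properties":{"motion":{"type":"array"},"jaw":{"type":"number"}},"required":["motion"]}

```bash
mkdir -p pics
python3 - <<'E'
from cell import *
import cv2,numpy as np,pickle
s=observe();print(s['t'],s['ee_pos'],s['orientation'],s['width'])
for n in("top","side"):
    f=grab_frame(n);cv2.imwrite(f"pics/{n}0.png",f["frame"]);pickle.dump(f,open(n+"0.pkl","wb"))
    print(n,f["camera_matrix"],f["R"],f["t"])
E
```

```text
0.0 [ 0.19209275 -0.59385407  0.23001269] [[ 9.51471187e-01  3.07737322e-01 -5.65844516e-04]
 [ 3.07737795e-01 -9.51468415e-01  2.30331027e-03]
 [ 1.70431350e-04 -2.36566510e-03 -9.99997187e-01]] 0.08541986863924428
top [[507.69043339   0.         320.88147927]
 [  0.         507.69043339 253.40852747]
 [  0.           0.           1.        ]] [[ 0.01016793 -0.99992069  0.00743086]
 [-0.99445454 -0.01088969 -0.10460198]
 [ 0.10467461 -0.00632607 -0.9944864 ]] [-0.07000572  0.5463147   1.44164967]
side [[451.51929801   0.         323.54002891]
 [  0.         451.51929801 235.62930054]
 [  0.           0.           1.        ]] [[-9.90425440e-01 -1.38047440e-01  5.93277073e-04]
 [-9.68698223e-02  6.91920684e-01 -7.15445319e-01]
 [ 9.83548940e-02 -7.08652716e-01 -6.98668479e-01]] [0.53122526 0.12733225 1.08160489]
```

View pics/top0.png

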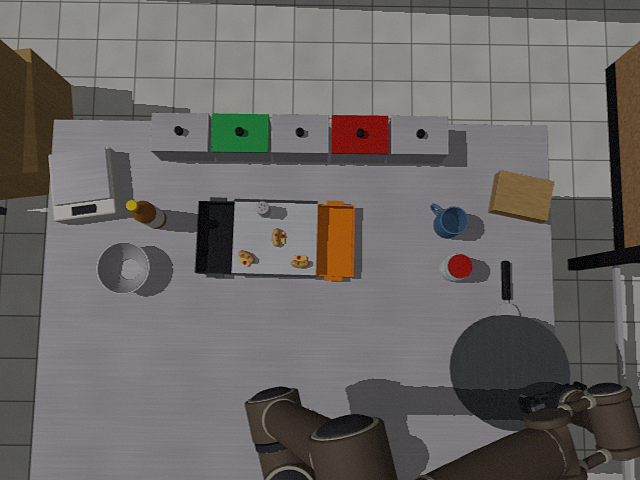

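View pics/side0.png

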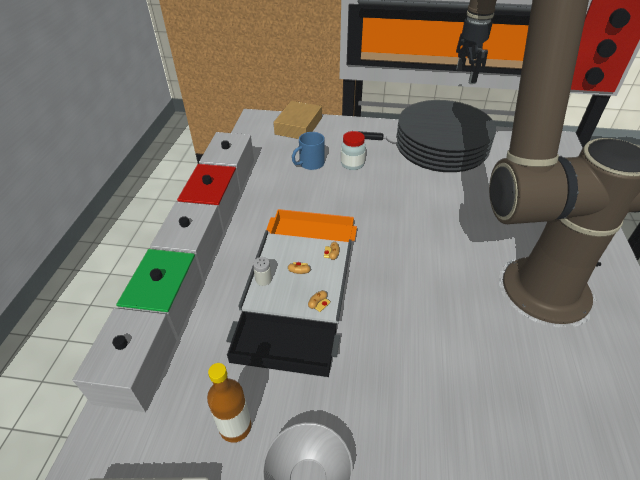

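Run:
```python
import cv2
f=cv2.imread('pics/top0.png');cv2.imwrite('pics/top0c.png',cv2.resize(f[130:380,190:390],None,fx=3,fy=2.4*1.25,interpolation=cv2.INTER_CUBIC)[:600*2])
c=f[150:350,200:400];cv2.imwrite('pics/top0d.png',cv2.resize(c,(600,600),interpolation=cv2.INTER_CUBIC))
```

```text
(no output)
```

View pics/top0d.png

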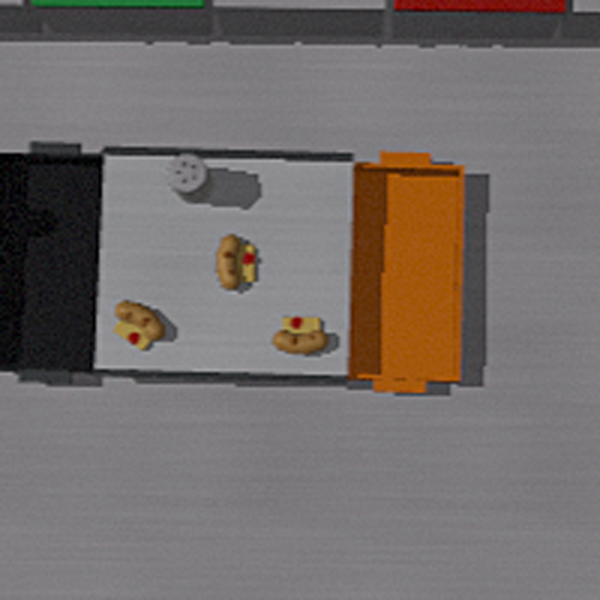

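The crop shows the plate corners at about (103,155), (354,158), (349,377) and (95,370). The crusts are at (137,323), (236,262) and (300,335), the shaker cap is at (187,175), and the orange tray is on the right.

```bash
cat > h.py <<'E'
import numpy as np,pickle
def px(f,u,v,z):
    K,R,t=f["camera_matrix"],np.array(f["R"]),np.array(f["t"])
    d=R.T@np.linalg.solve(K,[u,v,1.]);c=-R.T@t
    return c+d*(z-c[2])/d[2]
E
python3 - <<'E'
from h import *
f=pickle.load(open('top0.pkl','rb'))
for n,u,v,z in [('LT',103,155,.054),('RT',354,158,.054),('RB',349,377,.054),('LB',95,372,.054),('shcap',187,168,.104),('c1 ',138,325,.054),('c1 left end',115,308,.054),('c1 backmost strip',115,330,.05),('c1bot',147,348,.05),('c1 rt',165,325,.054),('c2',236,262,.054),('c2l',217,262,.054),('c2top',230,235,.054),('c2bot',234,290,.054),('c3',300,336,.054),('c3l',274,342,.054),('c3r',326,342,.054),('c3bot',300,355,.054),('trayR',463,270,.033)]:
    print(n,px(f,200+u/3,150+v/3,z).round(3))
E
```

```text
LT [0.691 0.186 0.054]
RT [ 0.691 -0.054  0.054]
RB [ 0.481 -0.052  0.054]
LB [0.483 0.188 0.054]
shcap [0.67  0.1   0.104]
c1  [0.528 0.149 0.054]
c1 left end [0.544 0.171 0.054]
c1 backmost strip [0.523 0.171 0.05 ]
c1bot [0.507 0.14  0.05 ]
c1 rt [0.528 0.123 0.054]
c2 [0.589 0.057 0.054]
c2l [0.589 0.075 0.054]
c2top [0.615 0.063 0.054]
c2bot [0.562 0.058 0.054]
c3 [ 0.519 -0.005  0.054]
c3l [0.513 0.02  0.054]
c3r [ 0.514 -0.03   0.054]
c3bot [ 0.501 -0.005  0.054]
trayR [ 0.587 -0.161  0.033]
```

Emit:
jog_arm(motion=[0.25,0.5,0,0,0,0.05,0.5,1,0,0,0,0.1,0.5,1,0,0,0,0.1], jaw=0.3)

```text
t: 0.48
ee_pos: [0.2331, -0.5116, 0.2303]
orientation: [[0.89, 0.455, -0.001], [0.455, -0.89, 0.003], [0.001, -0.003, -1.0]]
contact_force: [0.3, -0.1, 0.0]
width: 0.0317
```

Emit:
jog_arm(motion=[0.25,0.5,0,0,0,0.05,0.5,1,0,0,0,0.1])

```text
t: 0.72
ee_pos: [0.2723, -0.4347, 0.2311]
orientation: [[0.809, 0.587, -0.0], [0.587, -0.809, -0.001], [-0.0, 0.0, -1.0]]
contact_force: [1.2, 1.2, 0.1]
width: 0.0259
```

Emit:
jog_arm(motion=[0.25,0.5,0,0,0,0.05,0.5,1,0,0,0,0.1])

```text
t: 0.98
ee_pos: [0.3127, -0.3544, 0.2313]
orientation: [[0.707, 0.707, 0.0], [0.707, -0.707, -0.001], [-0.0, 0.001, -1.0]]
contact_force: [-0.0, -0.8, -0.6]
width: 0.0258
```

Emit:
jog_arm(motion=[0.25,0.5,0,0,0,0.05,0.5,1,0,0,0,0.1])

```text
t: 1.23
ee_pos: [0.3529, -0.2743, 0.2314]
orientation: [[0.588, 0.809, 0.001], [0.809, -0.588, -0.001], [-0.0, 0.001, -1.0]]
contact_force: [-0.7, -0.2, 0.8]
width: 0.0256
```

Emit:
jog_arm(motion=[0.25,0.5,0,0,0,0.05,0.5,1,0,0,0,0.1])

```text
t: 1.48
ee_pos: [0.3931, -0.1943, 0.2315]
orientation: [[0.454, 0.891, 0.001], [0.891, -0.454, -0.001], [-0.001, 0.001, -1.0]]
contact_force: [0.8, 0.2, 0.6]
width: 0.0256
```

Emit:
jog_arm(motion=[0.25,0.5,0,0,0,0.05,0.5,1,0,0,0,0.1])

```text
t: 1.72
ee_pos: [0.4333, -0.1142, 0.2315]
orientation: [[0.309, 0.951, 0.001], [0.951, -0.309, -0.001], [-0.001, 0.001, -1.0]]
contact_force: [0.6, -0.1, -0.1]
width: 0.0259
```

Emit:
jog_arm(motion=[0.25,0.5,0,0,0,0.05,0.5,1,0,0,0,0.1])

```text
t: 1.98
ee_pos: [0.4734, -0.034, 0.2314]
orientation: [[0.156, 0.988, 0.001], [0.988, -0.156, -0.001], [-0.001, 0.001, -1.0]]
contact_force: [-0.4, -0.4, 0.2]
width: 0.0261
```

Emit:
jog_arm(motion=[0.25,0.5,0,0,0,0.05,0.5,1,0,0,0,0.1,0.5,1,0,0,0,0.1])

```text
t: 2.35
ee_pos: [0.514, 0.047, 0.2313]
orientation: [[-0.002, 1.0, 0.001], [1.0, 0.002, 0.0], [0.0, 0.001, -1.0]]
contact_force: [-0.1, -1.3, -0.1]
width: 0.0253
```

Run:
```python
from cell import *
import cv2,numpy as np,pickle
s=observe();print(s['t'],s['ee_pos'].round(4),s['orientation'].round(3),s['width'],s['contact_force'])
for n in("top","side","wrist"):
    f=grab_frame(n);pickle.dump(f,open(n+"1.pkl","wb"))
    c=f["frame"]
    if n=='side':c=cv2.resize(c[160:400,200:420],None,fx=2.5,fy=2.5)
    if n=='top':c=cv2.resize(c[150:350,180:400],None,fx=3,fy=3)
    cv2.imwrite(f"pics/{n}1.png",c)
print(f.get('hand_eye'))
```

```text
2.35 [0.514  0.047  0.2313] [[-0.002  1.     0.001]
 [ 1.     0.002  0.   ]
 [ 0.     0.001 -1.   ]] 0.02526703332226206 [-0.06324498 -1.28569724 -0.10500089]
[[ 8.32072038e-04 -9.65503575e-01 -2.60388469e-01  6.53909503e-02]
 [ 9.99999628e-01  8.62153114e-04 -1.30645290e-06 -5.08152341e-04]
 [ 2.25756114e-04 -2.60388371e-01  9.65503933e-01 -1.42506733e-01]
 [ 0.00000000e+00  0.00000000e+00  0.00000000e+00  1.00000000e+00]]
```

View pics/wrist1.png

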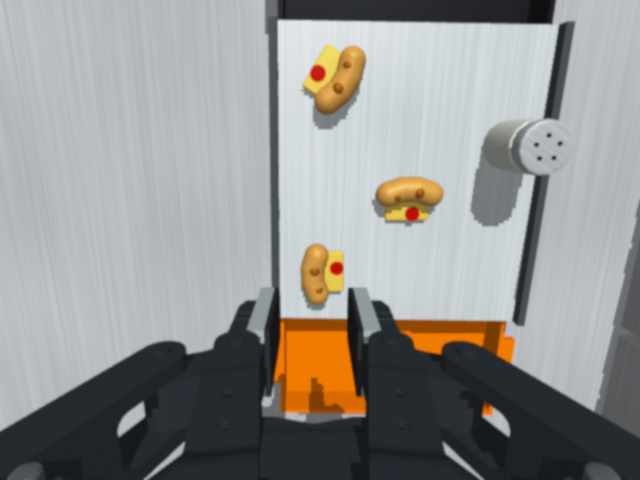

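View pics/side1.png

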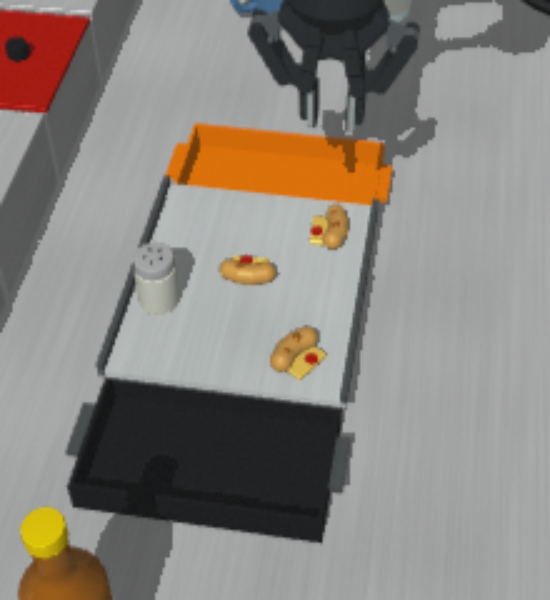

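```bash
cat >> h.py <<'E'
def wpx(f,s,u,v,z):
    H=np.array(f["hand_eye"]);K=f["camera_matrix"]
    R=np.array(s['orientation']);p=np.array(s['ee_pos'])
    d=R@(H[:3,:3]@np.linalg.solve(K,[u,v,1.]));c=R@H[:3,3]+p
    return c+d*(z-c[2])/d[2]
E
python3 - <<'E'
from h import *
from cell import observe
f=pickle.load(open('wrist1.pkl','rb'));s=observe()
for n,u,v,z in [('plateTL',279,20,.044),('plateTR',557,24,.044),('BL',280,318,.044),('BR',518,320,.044),('shcap',544,147,.104),('shbaseL',484,150,.05),('c1top',355,46,.054),('c1 bot',325,113,.054),('c1 strip back',328,44,.05),('c1 strip left',303,90,.05),('c2l',376,193,.054),('c2r',443,195,.054),('c2back',410,176,.054),('c3l',301,275,.054),('c3back',317,243,.054),('c3front',318,305,.054),('c3r',344,270,.05),('tray end',400,412,.033)]:
    print(n,wpx(f,s,u,v,z).round(3))
E
```

```text
plateTL [0.486 0.19  0.044]
plateTR [0.692 0.187 0.044]
BL [ 0.481 -0.05   0.044]
BR [ 0.694 -0.053  0.044]
shcap [0.662 0.1   0.104]
shbaseL [0.645 0.096 0.05 ]
c1top [0.542 0.17  0.054]
c1 bot [0.52  0.124 0.054]
c1 strip back [0.522 0.173 0.05 ]
c1 strip left [0.504 0.141 0.05 ]
c2l [0.561 0.063 0.054]
c2r [0.615 0.061 0.054]
c2back [0.588 0.077 0.054]
c3l [ 0.501 -0.006  0.054]
c3back [0.514 0.022 0.054]
c3front [ 0.515 -0.033  0.054]
c3r [ 0.537 -0.003  0.05 ]
tray end [ 0.597 -0.157  0.033]
```

Emit:
jog_arm(motion=[0.02,0,-0.5,0,0,0,0.02,0,-1,0,0,0,0.02,0,-1,0,0,0])

```text
t: 2.88
ee_pos: [0.5102, 0.0439, 0.1481]
orientation: [[0.004, 1.0, -0.009], [1.0, -0.004, -0.0], [-0.0, -0.009, -1.0]]
contact_force: [-0.3, -0.2, -0.8]
width: 0.0256
```

Emit:
jog_arm(motion=[0,0,-0.5,0,0,0,0,0,-1,0,0,0,0,0,-1,0,0,0])

```text
t: 3.25
ee_pos: [0.5119, 0.0445, 0.0701]
orientation: [[0.003, 1.0, -0.005], [1.0, -0.003, -0.0], [-0.0, -0.005, -1.0]]
contact_force: [-0.6, -0.9, 0.2]
width: 0.0259
```

Emit:
jog_arm(motion=[0,0,-0.1,0,0,0,0,0,-0.2,0,0,0,0,0,-0.27,0,0,0,0,0,-0.27,0,0,0])

```text
t: 3.75
ee_pos: [0.5137, 0.0453, 0.0496]
orientation: [[0.001, 1.0, -0.0], [1.0, -0.001, -0.0], [-0.0, -0.0, -1.0]]
contact_force: [0.2, 0.2, -0.3]
width: 0.0255
```

```bash
cat > look.py <<'E'
from cell import *
import cv2,numpy as np,pickle,sys
k=sys.argv[1]
s=observe();print(s['t'],s['ee_pos'].round(4),s['width'],s['contact_force'].round(1))
pickle.dump(dict(s),open("s%s.pkl"%k,"wb"))
ims=[]
for n in("side","wrist"):
    f=grab_frame(n);pickle.dump(f,open(n+k+".pkl","wb"))
    c=f["frame"]
    if n=='side':c=cv2.resize(c[200:380,220:380],None,fx=2.667,fy=2.667,interpolation=cv2.INTER_CUBIC)[:480]
    else: c=cv2.resize(c,(427,320))
    ims.append(cv2.copyMakeBorder(c,0,480-c.shape[0],0,0,0))
im=np.hstack(ims);print(im.shape);cv2.imwrite("pics/l%s.png"%k,im[:, :800] if im.shape[1]<=860 else im)
E
python3 look.py 2
```

```text
3.75 [0.5137 0.0453 0.0496] 0.02554351614376344 [ 0.2  0.2 -0.3]
(480, 854, 3)
```

View pics/l2.png

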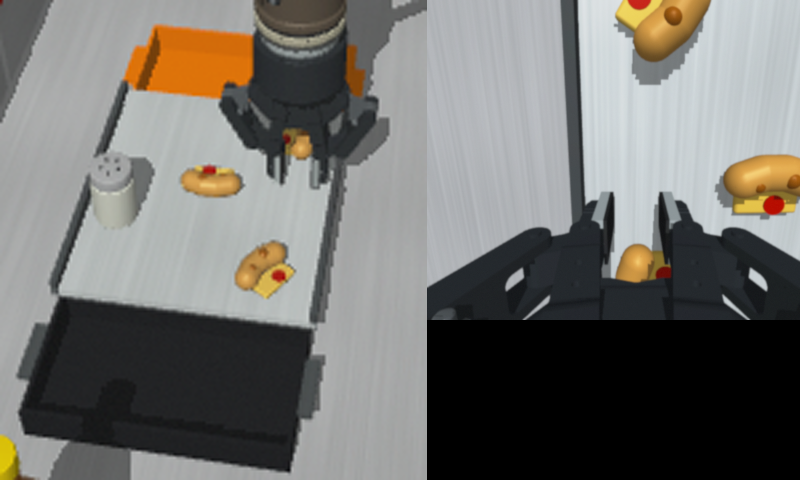

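Emit:
jog_arm(motion=[0.07,0,-0.03,0,0,0,0.07,0,-0.03,0,0,0,0.07,-0.15,-0.03,0,0,0,0.07,-0.28,-0.03,0,0,0,0.07,-0.4,-0.03,0,0,0,0.07,-0.5,-0.03,0,0,0], jaw=0.1)

```text
t: 4.6
ee_pos: [0.5195, 0.0044, 0.0473]
orientation: [[0.002, 1.0, 0.0], [1.0, -0.002, -0.0], [-0.0, 0.0, -1.0]]
contact_force: [0.6, 0.8, -0.2]
width: 0.0083
```

```bash
python3 look.py 3
```

```text
4.6 [0.5195 0.0044 0.0473] 0.00832763630400853 [ 0.6  0.8 -0.2]
(480, 854, 3)
```

View pics/l3.png

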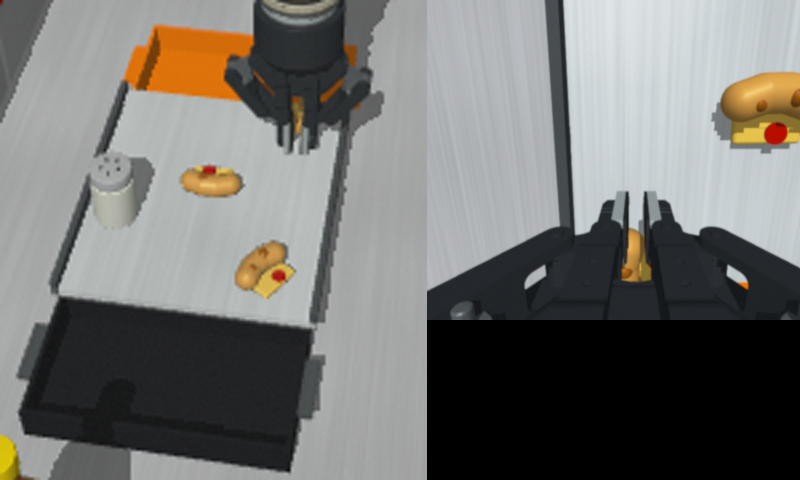

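The crust is moving straight ahead of the fingers. I'll keep pushing it over the edge.

Emit:
jog_arm(motion=[0,-0.1,0,0,0,0,0,-0.2,0,0,0,0,0,-0.3,0,0,0,0,0,-0.4,0,0,0,0,0,-0.5,0,0,0,0,0,-0.6,0,0,0,0,0,-0.7,0,0,0,0,0,-0.8,0,0,0,0,0,-0.85,0,0,0,0])

```text
t: 5.82
ee_pos: [0.5195, -0.0633, 0.0473]
orientation: [[0.002, 1.0, 0.0], [1.0, -0.002, -0.0], [-0.0, 0.0, -1.0]]
contact_force: [0.5, -1.1, 0.2]
width: 0.0086
```

Emit:
jog_arm(motion=[0,0.3,0,0,0,0,0,0.5,0.5,0,0,0,0,0.5,1,0,0,0])

```text
t: 6.2
ee_pos: [0.5186, -0.0216, 0.1274]
orientation: [[-0.0, 1.0, -0.002], [1.0, 0.0, 0.001], [0.001, -0.002, -1.0]]
contact_force: [0.2, 0.5, 0.7]
width: 0.0086
```

```bash
python3 look.py 4
```

```text
6.2 [ 0.5186 -0.0216  0.1274] 0.00855895913235384 [0.2 0.5 0.7]
(480, 854, 3)
```

View pics/l4.png

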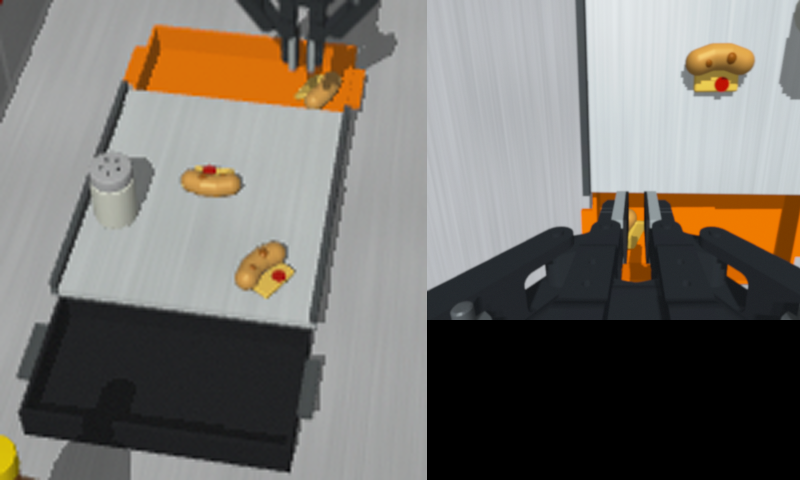

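Emit:
jog_arm(motion=[0.1,0.1,0.3,0,0,0.1,0.2,0.3,0.4,0,0,0.2,0.4,0.5,0.4,0,0,0.3,0.6,0.7,0.4,0,0,0.45,0.85,0.9,0.4,0,0,0.55,0.85,1,0.4,0,0,0.7,0.85,1,0.4,0,0,0.8,0.85,1,0.4,0,0,0.9,0.85,1,0.4,0,0,1,0.85,1,0.4,0,0,1], jaw=0)

```text
t: 7.55
ee_pos: [0.5869, 0.0572, 0.1583]
orientation: [[-1.0, 0.003, -0.002], [0.003, 1.0, 0.0], [0.002, 0.0, -1.0]]
contact_force: [-0.0, 0.5, -0.4]
width: 0.0001
```

Emit:
jog_arm(motion=[0,0.3,0,0,0,0,0,0.56,-0.2,0,0,0,0,0.56,-0.4,0,0,0,0,0.56,-0.4,0,0,0])

```text
t: 8.05
ee_pos: [0.585, 0.1018, 0.1241]
orientation: [[-1.0, 0.001, -0.006], [0.001, 1.0, -0.001], [0.006, -0.001, -1.0]]
contact_force: [0.3, 0.0, -0.2]
width: 0.0002
```

```bash
python3 look.py 5
```

```text
8.05 [0.585  0.1018 0.1241] 0.00019567733044581636 [ 0.3  0.  -0.2]
(480, 854, 3)
```

View pics/l5.png

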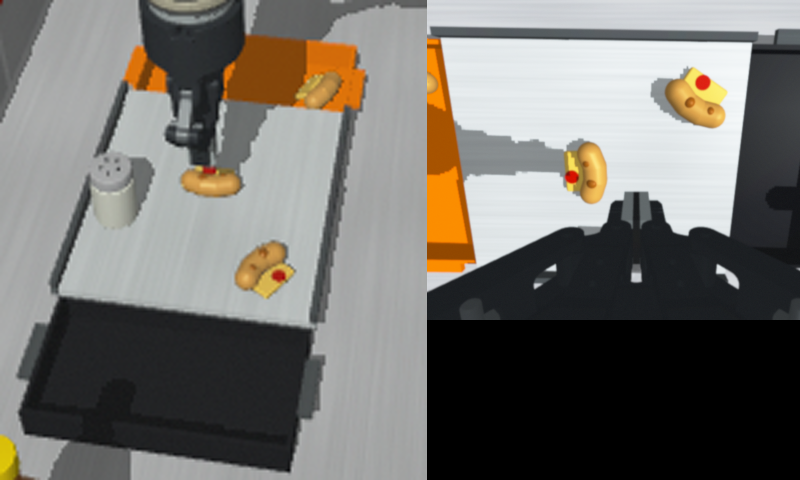

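Emit:
jog_arm(motion=[0.02,0.05,-0.4,0,0,0,0.02,0.05,-0.7,0,0,0,0.02,0.05,-0.9,0,0,0,0.02,0.05,-0.96,0,0,0,0.02,0.05,-0.96,0,0,0])

```text
t: 8.78
ee_pos: [0.5896, 0.1059, 0.0508]
orientation: [[-1.0, 0.002, 0.001], [0.002, 1.0, 0.0], [-0.001, 0.0, -1.0]]
contact_force: [0.6, 0.1, -0.2]
width: 0.0007
```

```bash
python3 look.py 6
```

```text
8.775 [0.5896 0.1059 0.0508] 0.0007302872512369204 [ 0.6  0.1 -0.2]
(480, 854, 3)
```

View pics/l6.png

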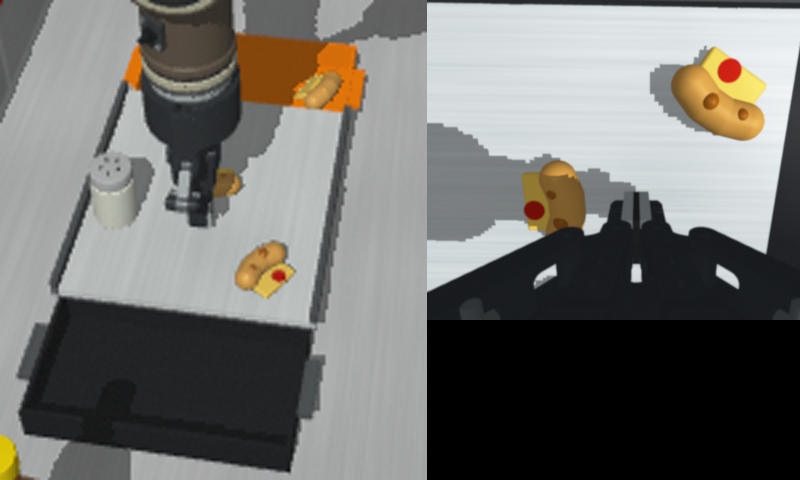

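Emit:
jog_arm(motion=[-0.01,-0.1,-0.04,0,0,0,-0.01,-0.2,-0.04,0,0,0,-0.01,-0.3,-0.04,0,0,0,-0.01,-0.4,-0.04,0,0,0,-0.01,-0.5,-0.04,0,0,0,-0.01,-0.6,-0.04,0,0,0,-0.01,-0.68,-0.04,0,0,0])

```text
t: 9.75
ee_pos: [0.5884, 0.0512, 0.0474]
orientation: [[-1.0, 0.002, 0.0], [0.002, 1.0, 0.0], [-0.0, 0.0, -1.0]]
contact_force: [0.4, 1.2, 1.0]
width: -0.0003
```

```bash
python3 look.py 7
```

```text
9.75 [0.5884 0.0512 0.0474] -0.00032768434521264245 [0.4 1.2 1. ]
(480, 854, 3)
```

View pics/l7.png

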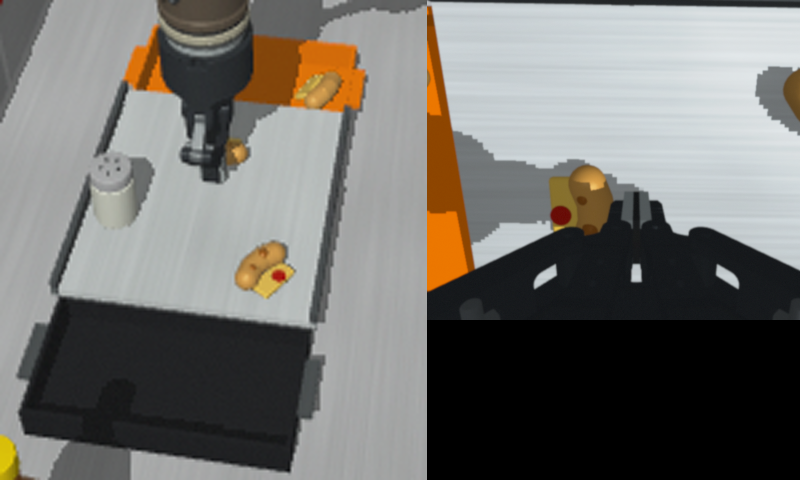

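Emit:
jog_arm(motion=[0,-0.1,0,0,0,0,0,-0.2,0,0,0,0,0,-0.3,0,0,0,0,0,-0.4,0,0,0,0,0,-0.5,0,0,0,0,0,-0.6,0,0,0,0])

```text
t: 10.6
ee_pos: [0.5882, 0.0031, 0.0472]
orientation: [[-1.0, 0.001, -0.0], [0.001, 1.0, -0.0], [0.0, -0.0, -1.0]]
contact_force: [1.0, 0.7, 0.1]
width: -0.0001
```

```bash
python3 look.py 8
```

```text
10.6 [0.5882 0.0031 0.0472] -0.00012845253724669313 [1.  0.7 0.1]
(480, 854, 3)
```

View pics/l8.png

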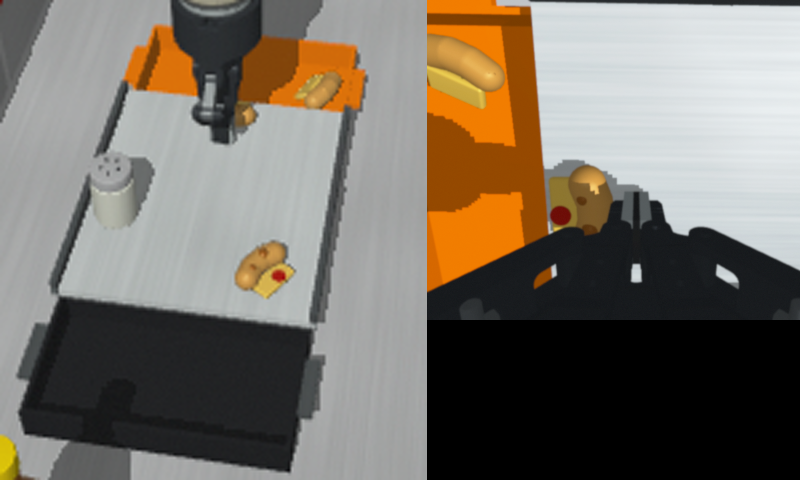

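Emit:
jog_arm(motion=[0,-0.1,0,0,0,0,0,-0.2,0,0,0,0,0,-0.3,0,0,0,0,0,-0.4,0,0,0,0,0,-0.5,0,0,0,0,0,-0.6,0,0,0,0,0,-0.7,0,0,0,0,0,-0.76,0,0,0,0])

```text
t: 11.7
ee_pos: [0.5883, -0.0577, 0.0473]
orientation: [[-1.0, 0.002, 0.0], [0.002, 1.0, -0.0], [-0.0, -0.0, -1.0]]
contact_force: [-0.1, 0.8, -0.1]
width: -0.0001
```

Emit:
jog_arm(motion=[0,0.3,0,0,0,0,0,0.5,0.5,0,0,0,0,0.5,1,0,0,0,0,0.5,1,0,0,0])

```text
t: 12.2
ee_pos: [0.5918, -0.0172, 0.1315]
orientation: [[-1.0, 0.001, 0.009], [0.001, 1.0, -0.001], [-0.009, -0.001, -1.0]]
contact_force: [-0.2, -0.9, -0.2]
width: 0.0
```

```bash
python3 look.py 9
```

```text
12.2 [ 0.5918 -0.0172  0.1315] 3.2683318917621775e-05 [-0.2 -0.9 -0.2]
(480, 854, 3)
```

View pics/l9.png

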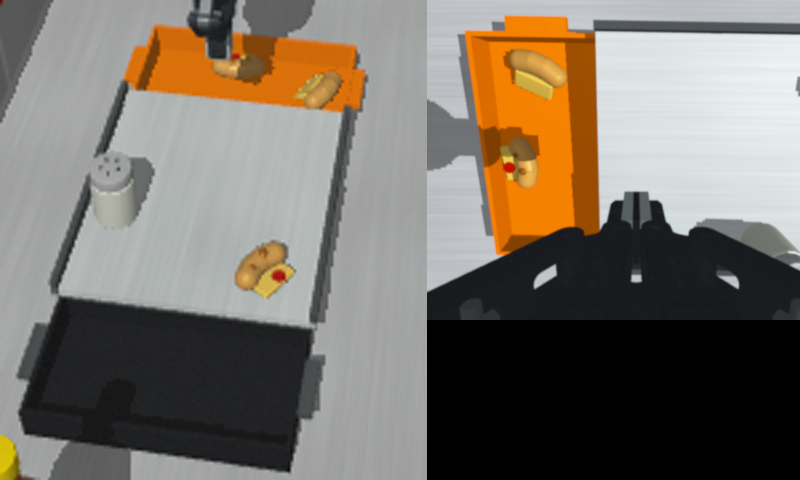

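Emit:
jog_arm(motion=[-0.4,0.5,0,0,0,0,-0.8,1,0,0,0,0,-0.8,1,0,0,0,0])

```text
t: 12.68
ee_pos: [0.5196, 0.0647, 0.1246]
orientation: [[-1.0, -0.002, -0.007], [-0.002, 1.0, 0.0], [0.007, 0.0, -1.0]]
contact_force: [-0.3, -1.2, -0.5]
width: -0.0002
```

Emit:
jog_arm(motion=[0,0.5,0,0,0,0,0,1,0,0,0,0,0,1,0,0,0,0,0,1,0,0,0,0])

```text
t: 13.18
ee_pos: [0.524, 0.142, 0.1263]
orientation: [[-1.0, 0.001, -0.002], [0.001, 1.0, -0.001], [0.002, -0.001, -1.0]]
contact_force: [0.0, 0.4, -0.1]
width: 0.0
```

```bash
python3 look.py 10
```

```text
13.175 [0.524  0.142  0.1263] 1.947459140202556e-05 [ 0.   0.4 -0.1]
(480, 854, 3)
```

View pics/l10.png

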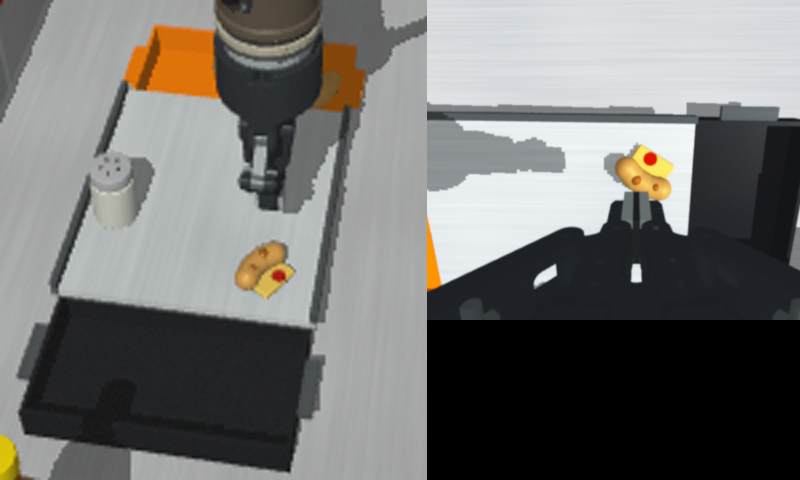

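Emit:
jog_arm(motion=[0.04,0.35,0,0,0,0,0.04,0.69,0,0,0,0,0.04,0.69,-0.3,0,0,0,0.04,0.69,-0.6,0,0,0,0.04,0.69,-0.85,0,0,0,0.04,0.69,-0.98,0,0,0,0.04,0.69,-0.98,0,0,0])

```text
t: 14.15
ee_pos: [0.527, 0.1972, 0.0481]
orientation: [[-1.0, 0.002, -0.002], [0.002, 1.0, -0.001], [0.002, -0.001, -1.0]]
contact_force: [0.6, 0.2, 0.7]
width: 0.0001
```

```bash
python3 look.py 11
```

```text
14.15 [0.527  0.1972 0.0481] 0.00012777927317627648 [0.6 0.2 0.7]
(480, 854, 3)
```

View pics/l11.png

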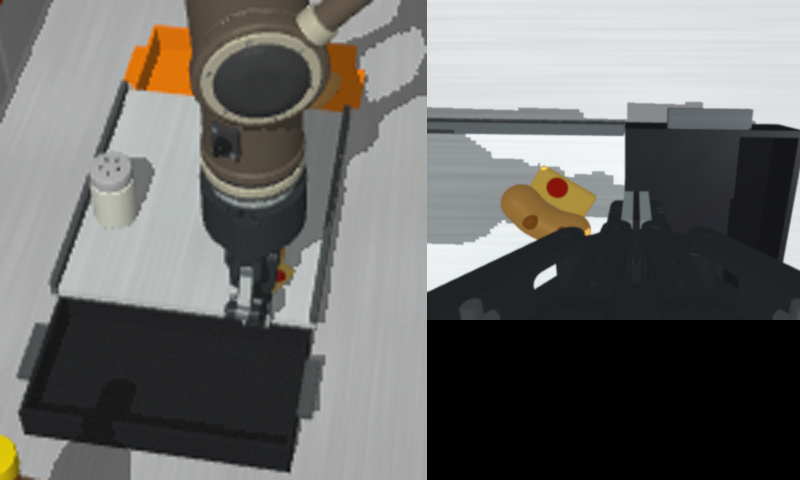

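Emit:
jog_arm(motion=[0,-0.1,-0.02,0,0,0,0,-0.2,-0.02,0,0,0,0,-0.3,-0.02,0,0,0,0,-0.4,-0.02,0,0,0,0,-0.5,-0.02,0,0,0,0,-0.6,-0.02,0,0,0,0,-0.7,-0.02,0,0,0])

```text
t: 15.12
ee_pos: [0.5275, 0.1416, 0.0472]
orientation: [[-1.0, 0.001, -0.0], [0.001, 1.0, -0.0], [0.0, -0.0, -1.0]]
contact_force: [0.6, 0.3, 0.2]
width: 0.0
```

```bash
python3 look.py 12
```

```text
15.125 [0.5275 0.1416 0.0472] 2.3493725093340734e-05 [0.6 0.3 0.2]
(480, 854, 3)
```

View pics/l12.png

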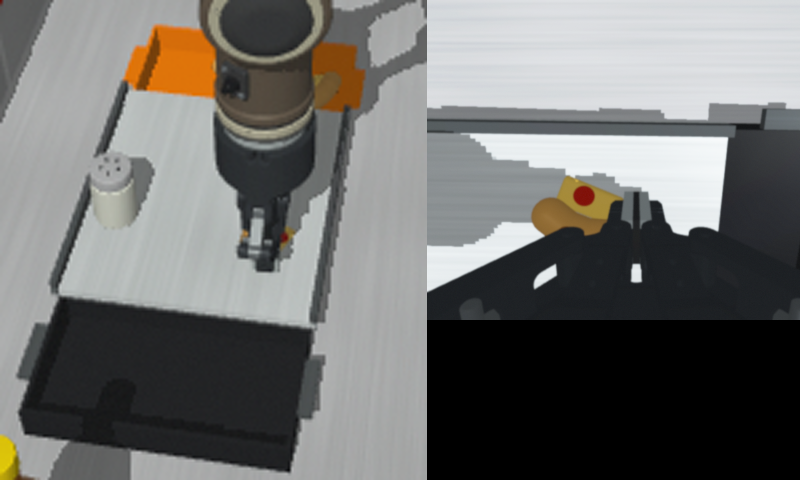

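Emit:
jog_arm(motion=[0,-0.1,0,0,0,0,0,-0.2,0,0,0,0,0,-0.3,0,0,0,0,0,-0.4,0,0,0,0,0,-0.5,0,0,0,0])

```text
t: 15.85
ee_pos: [0.5275, 0.1015, 0.0473]
orientation: [[-1.0, 0.001, 0.0], [0.001, 1.0, -0.0], [-0.0, -0.0, -1.0]]
contact_force: [0.3, 0.2, -1.4]
width: -0.0001
```

```bash
python3 look.py 13
```

```text
15.85 [0.5275 0.1015 0.0473] -0.00010269983979089241 [ 0.3  0.2 -1.4]
(480, 854, 3)
```

View pics/l13.png

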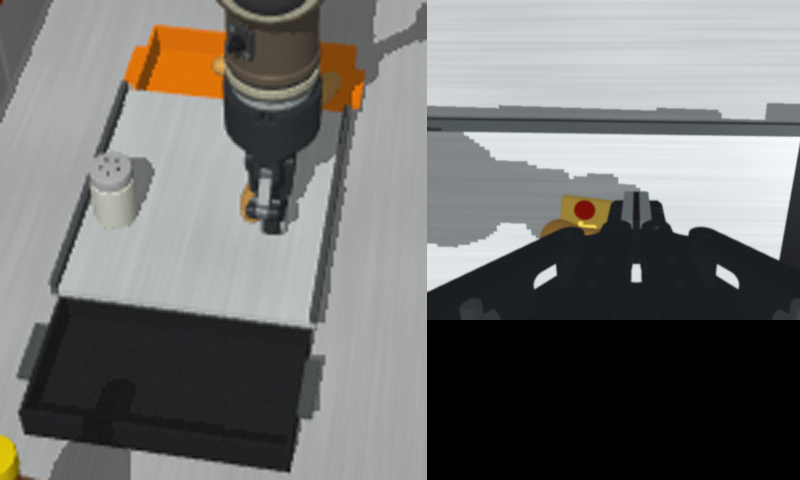

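Emit:
jog_arm(motion=[0,0.12,0,0,0,0,0.18,0.12,0,0,0,0,0.18,0,0,0,0,0,0.18,-0.1,0,0,0,0,0.18,-0.2,0,0,0,0,0.18,-0.3,0,0,0,0,0.18,-0.4,0,0,0,0,0.18,-0.5,0,0,0,0])

```text
t: 16.95
ee_pos: [0.542, 0.0616, 0.0474]
orientation: [[-1.0, 0.002, 0.0], [0.002, 1.0, 0.0], [-0.0, 0.0, -1.0]]
contact_force: [0.1, 2.0, 3.0]
width: 0.0004
```

```bash
python3 look.py 14
```

```text
16.95 [0.542  0.0616 0.0474] 0.000446960318082253 [0.1 2.  3. ]
(480, 854, 3)
```

View pics/l14.png

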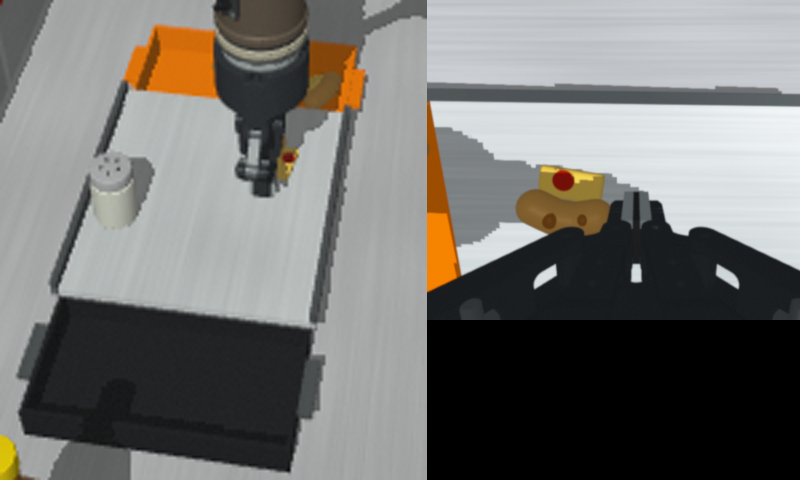

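Emit:
jog_arm(motion=[0,0.15,0,0,0,0,0,0.15,0.4,0,0,0,0,0.4,0.8,0,0,0,0,0.4,0.8,0,0,0], jaw=0)

```text
t: 17.55
ee_pos: [0.544, 0.096, 0.1137]
orientation: [[-1.0, -0.001, 0.006], [-0.001, 1.0, 0.001], [-0.006, 0.001, -1.0]]
contact_force: [0.3, 0.5, 0.2]
width: 0.0001
```

```bash
python3 look.py 15; python3 -c "
import pickle,cv2
cv2.imwrite('pics/w15.png',pickle.load(open('wrist15.pkl','rb'))['frame'])"
```

```text
17.55 [0.544  0.096  0.1137] 0.00014397687577870482 [0.3 0.5 0.2]
(480, 854, 3)
```

View pics/w15.png

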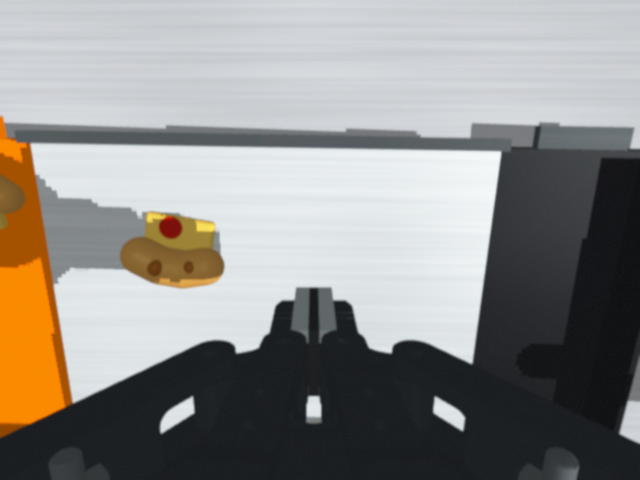

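Run:
```python
from h import *
f=pickle.load(open('wrist15.pkl','rb'));s=pickle.load(open('s15.pkl','rb'))
for n,u,v,z in [('L',120,255,.054),('R',225,266,.054),('striptop',180,213,.05),('bot',180,288,.054),('edge',45,250,.044),('rim',250,147,.044)]:
    print(n,wpx(f,s,u,v,z).round(3))
```

```text
L [ 0.54  -0.006  0.054]
R [0.546 0.049 0.054]
striptop [0.519 0.026 0.05 ]
bot [0.559 0.024 0.054]
edge [ 0.541 -0.052  0.044]
rim [0.485 0.063 0.044]
```

Emit:
jog_arm(motion=[-0.3,-0.5,0,0,0,0,-0.55,-0.92,0,0,0,0,-0.55,-0.92,0,0,0,0,-0.55,-0.92,-0.2,0,0,0,-0.55,-0.92,-0.4,0,0,0,-0.55,-0.92,-0.4,0,0,0], jaw=0.2)

```text
t: 18.4
ee_pos: [0.496, 0.0212, 0.0767]
orientation: [[-1.0, 0.0, -0.005], [0.0, 1.0, 0.0], [0.005, 0.0, -1.0]]
contact_force: [-0.7, -0.6, -0.0]
width: 0.0172
```

```bash
python3 look.py 16; python3 -c "
import pickle,cv2
cv2.imwrite('pics/w16.png',pickle.load(open('wrist16.pkl','rb'))['frame'])"
```

```text
18.4 [0.496  0.0212 0.0767] 0.017248462949177885 [-0.7 -0.6 -0. ]
(480, 854, 3)
```

View pics/l16.png

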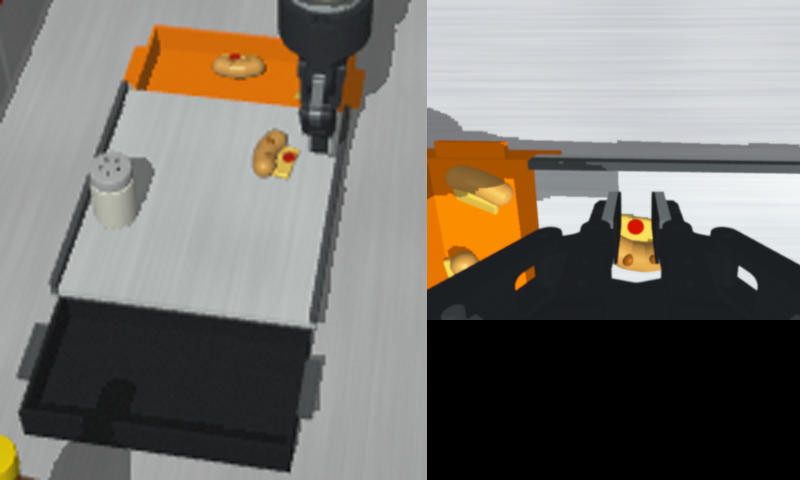

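Emit:
jog_arm(motion=[0.02,0,0,0,0,0,0.02,0,-0.1,0,0,0,0.02,0,-0.2,0,0,0,0.02,0,-0.3,0,0,0,0.02,0,-0.38,0,0,0,0.02,0,-0.38,0,0,0])

```text
t: 19.25
ee_pos: [0.4987, 0.0205, 0.048]
orientation: [[-1.0, 0.001, -0.002], [0.001, 1.0, 0.0], [0.002, 0.0, -1.0]]
contact_force: [0.2, 0.3, 0.6]
width: 0.0169
```

Emit:
jog_arm(motion=[0.1,0,0,0,0,0,0.2,0,0,0,0,0,0.3,0,0,0,0,0,0.4,0,0,0,0,0,0.5,0,0,0,0,0,0.6,0,0,0,0,0])

```text
t: 20.0
ee_pos: [0.5478, 0.0205, 0.049]
orientation: [[-1.0, 0.001, -0.001], [0.001, 1.0, -0.0], [0.001, -0.0, -1.0]]
contact_force: [-2.1, -0.5, 2.7]
width: 0.017
```

```bash
python3 look.py 17
```

```text
20.0 [0.5478 0.0205 0.049 ] 0.016971414782875654 [-2.1 -0.5  2.7]
(480, 854, 3)
```

View pics/l17.png

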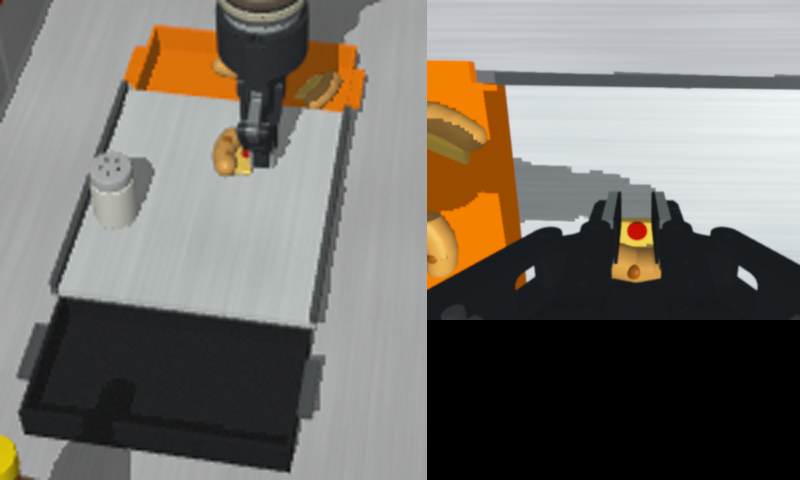

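Emit:
jog_arm(motion=[0.1,-0.03,0,0,0,0,0.2,-0.05,0,0,0,0,0.3,-0.07,0,0,0,0,0.4,-0.07,0,0,0,0,0.5,-0.07,0,0,0,0,0.6,-0.07,0,0,0,0,0.7,-0.07,0,0,0,0])

```text
t: 20.98
ee_pos: [0.6041, 0.015, 0.0488]
orientation: [[-1.0, 0.001, 0.0], [0.001, 1.0, 0.0], [-0.0, 0.0, -1.0]]
contact_force: [-0.8, -0.3, 0.2]
width: 0.0172
```

```bash
python3 look.py 18
```

```text
20.975 [0.6041 0.015  0.0488] 0.017158569609817383 [-0.8 -0.3  0.2]
(480, 854, 3)
```

View pics/l18.png

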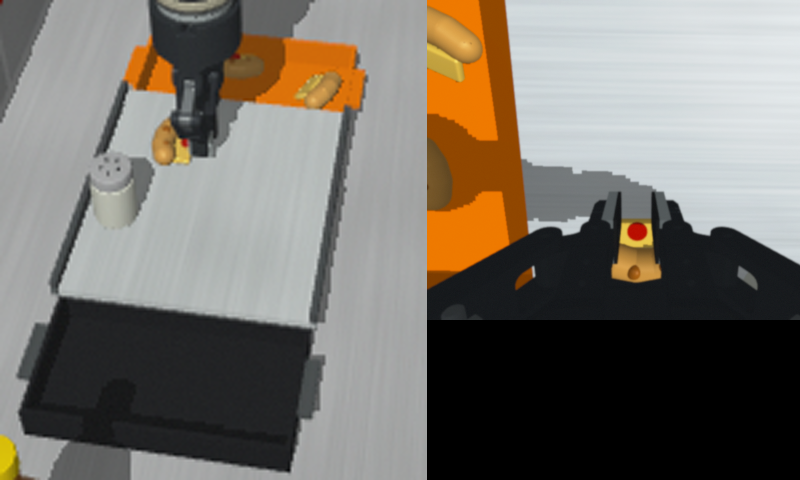

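Emit:
jog_arm(motion=[-0.2,0,0,0,0,0,-0.2,0,0.4,0,0,0,-0.2,0,0.8,0,0,0,-0.2,0,1,0,0,0,-0.2,0,1,0,0,0])

```text
t: 21.7
ee_pos: [0.5886, 0.0149, 0.1302]
orientation: [[-1.0, 0.001, 0.003], [0.001, 1.0, -0.0], [-0.003, -0.0, -1.0]]
contact_force: [-0.8, -0.2, -0.2]
width: 0.0175
```

Emit:
jog_arm(motion=[0,0,0.1,0,0,-0.11,0.1,0.1,0.2,0,0,-0.22,0.2,0.2,0.2,0,0,-0.33,0.3,0.3,0.2,0,0,-0.44,0.4,0.4,0.2,0,0,-0.55,0.5,0.5,0.2,0,0,-0.66,0.6,0.6,0.2,0,0,-0.77,0.65,0.6,0.2,0,0,-0.88,0.65,0.6,0.2,0,0,-1,0.65,0.6,0.2,0,0,-1], jaw=0.1)

```text
t: 22.95
ee_pos: [0.6382, 0.0629, 0.1428]
orientation: [[-0.001, 1.0, -0.003], [1.0, 0.001, -0.0], [-0.0, -0.003, -1.0]]
contact_force: [-0.6, -0.1, -0.7]
width: 0.0086
```

```bash
python3 look.py 19;  python3 -c "
import pickle,cv2
cv2.imwrite('pics/w19.png',pickle.load(open('wrist19.pkl','rb'))['frame'])"
```

```text
22.95 [0.6382 0.0629 0.1428] 0.008597907823616292 [-0.6 -0.1 -0.7]
(480, 854, 3)
```

View pics/l19.png

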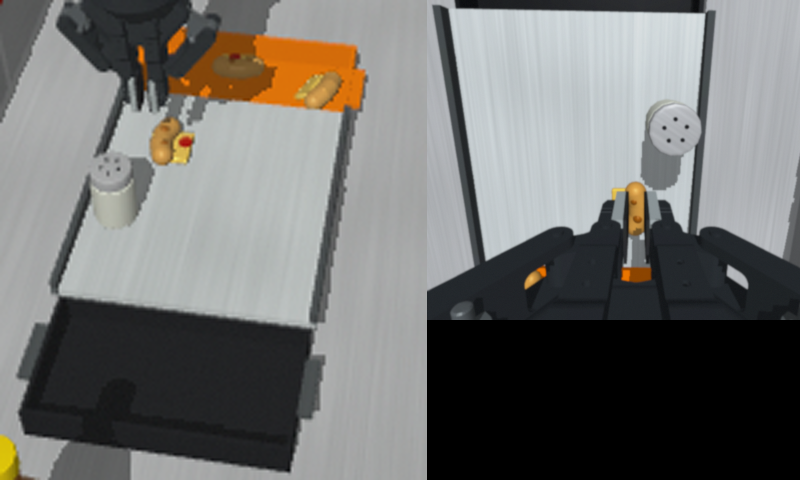

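View pics/w19.png

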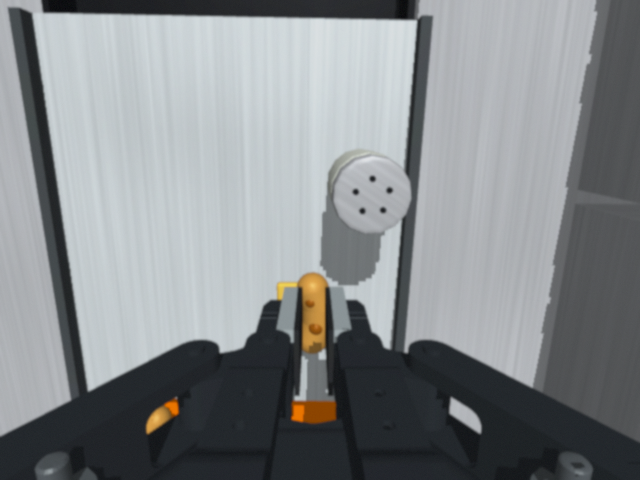

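Run:
```python
from h import *
f=pickle.load(open('wrist19.pkl','rb'));s=pickle.load(open('s19.pkl','rb'))
for n,u,v,z in [('cap c',372,193,.104),('cap front',372,233,.104),('cap L',331,193,.104),('baseL',328,205,.046),('crust back',312,272,.054),('crust strip L/back',277,283,.050),('R',328,290,.054),('tip',313,290,.143),('tipL',278,290,.143),('tipR',348,290,.143),('plate TL',47,14,.044),('plate TR',417,18,.044)]:
    print(n,wpx(f,s,u,v,z).round(3))
```

```text
cap c [0.664 0.102 0.104]
cap front [0.665 0.083 0.104]
cap L [0.646 0.102 0.104]
baseL [0.646 0.086 0.046]
crust back [0.637 0.046 0.054]
crust strip L/back [0.615 0.038 0.05 ]
R [0.646 0.035 0.054]
tip [0.638 0.071 0.143]
tipL [0.624 0.071 0.143]
tipR [0.651 0.071 0.143]
plate TL [0.493 0.19  0.044]
plate TR [0.693 0.188 0.044]
```

Emit:
jog_arm(motion=[-0.07,0,-0.2,0,0,0,-0.07,0,-0.3,0,0,0,-0.07,0,-0.4,0,0,0,-0.07,0,-0.4,0,0,0,-0.07,0,-0.4,0,0,0])

```text
t: 23.68
ee_pos: [0.6342, 0.0629, 0.1131]
orientation: [[0.001, 1.0, 0.001], [1.0, -0.001, 0.0], [0.0, 0.001, -1.0]]
contact_force: [-0.2, 0.3, 0.6]
width: 0.0085
```

```bash
python3 look.py 20
```

```text
23.675 [0.6342 0.0629 0.1131] 0.008482314352493615 [-0.2  0.3  0.6]
(480, 854, 3)
```

View pics/l20.png

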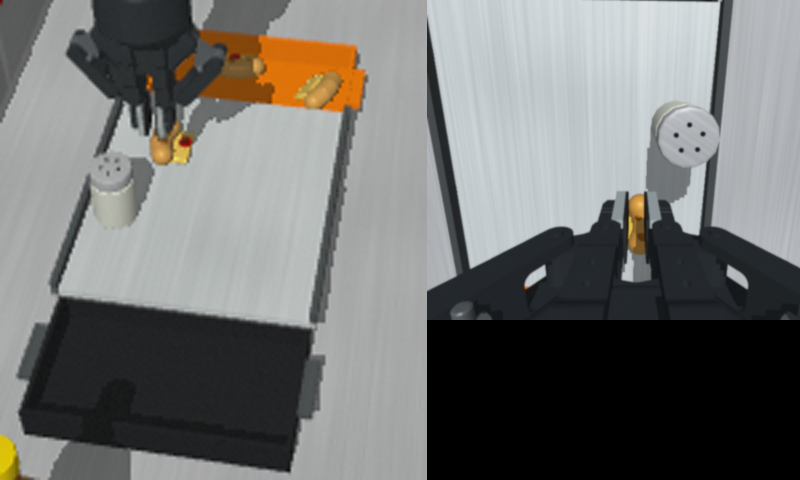

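Emit:
jog_arm(motion=[0,0,-0.15,0,0,0,0,0,-0.3,0,0,0,0,0,-0.45,0,0,0,0,0,-0.6,0,0,0,0,0,-0.7,0,0,0,0,0,-0.8,0,0,0,0,0,-0.8,0,0,0])

```text
t: 24.65
ee_pos: [0.6333, 0.0629, 0.048]
orientation: [[0.001, 1.0, -0.002], [1.0, -0.001, -0.0], [-0.0, -0.002, -1.0]]
contact_force: [0.1, 0.5, 1.2]
width: 0.0085
```

```bash
python3 look.py 21
```

```text
24.65 [0.6333 0.0629 0.048 ] 0.00848712678874208 [0.1 0.5 1.2]
(480, 854, 3)
```

View pics/l21.png

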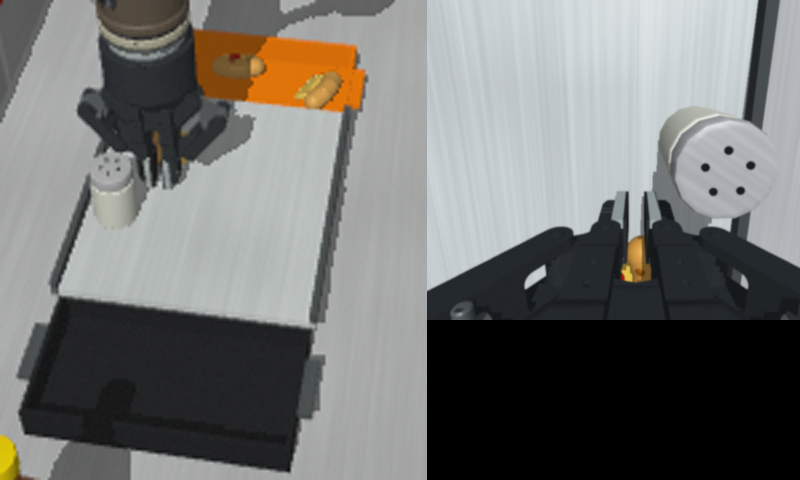

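The shaker is untouched and the fingers are behind the last crust, so I'll push it.

Emit:
jog_arm(motion=[0,-0.1,0,0,0,0,0,-0.2,0,0,0,0,0,-0.3,0,0,0,0,0,-0.4,0,0,0,0,0,-0.5,0,0,0,0])

```text
t: 25.38
ee_pos: [0.6339, 0.0222, 0.0489]
orientation: [[0.002, 1.0, 0.0], [1.0, -0.002, -0.0], [-0.0, 0.0, -1.0]]
contact_force: [1.4, 0.7, -0.3]
width: 0.0085
```

```bash
python3 look.py 22
```

```text
25.375 [0.6339 0.0222 0.0489] 0.008535847019630428 [ 1.4  0.7 -0.3]
(480, 854, 3)
```

View pics/l22.png

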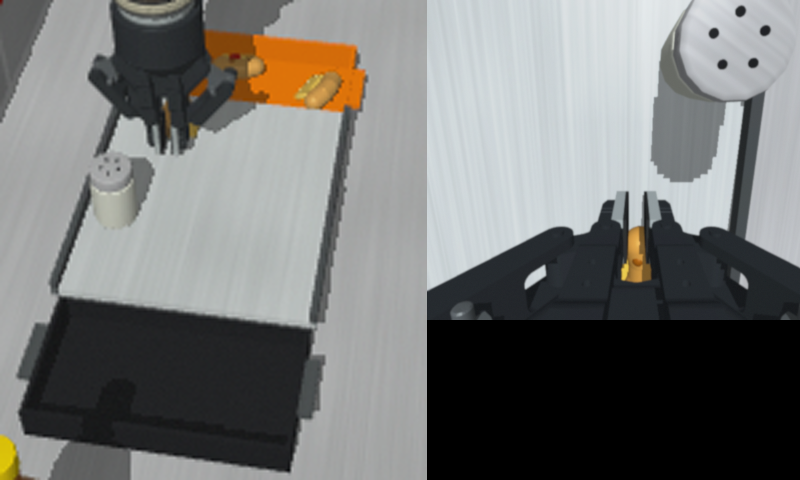

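Emit:
jog_arm(motion=[0,-0.1,0,0,0,0,0,-0.2,0,0,0,0,0,-0.3,0,0,0,0,0,-0.4,0,0,0,0,0,-0.5,0,0,0,0,0,-0.6,0,0,0,0,0,-0.7,0,0,0,0,0,-0.8,0,0,0,0,0,-0.9,0,0,0,0,0,-1,0,0,0,0])

```text
t: 26.72
ee_pos: [0.6339, -0.0576, 0.0488]
orientation: [[0.001, 1.0, -0.0], [1.0, -0.001, 0.0], [0.0, -0.0, -1.0]]
contact_force: [0.2, -0.6, -0.4]
width: 0.0084
```

Emit:
jog_arm(motion=[0,-0.06,0,0,0,0,0,-0.06,0,0,0,0,0,0.2,0,0,0,0,0,0.2,0.5,0,0,0,0,0.2,1,0,0,0,0,0.2,1,0,0,0])

```text
t: 27.48
ee_pos: [0.6374, -0.0396, 0.1335]
orientation: [[-0.0, 1.0, 0.009], [1.0, 0.0, -0.001], [-0.001, 0.009, -1.0]]
contact_force: [1.1, -0.9, -0.8]
width: 0.0088
```

```bash
python3 look.py 23
```

```text
27.475 [ 0.6374 -0.0396  0.1335] 0.008772534123723943 [ 1.1 -0.9 -0.8]
(480, 854, 3)
```

View pics/l23.png

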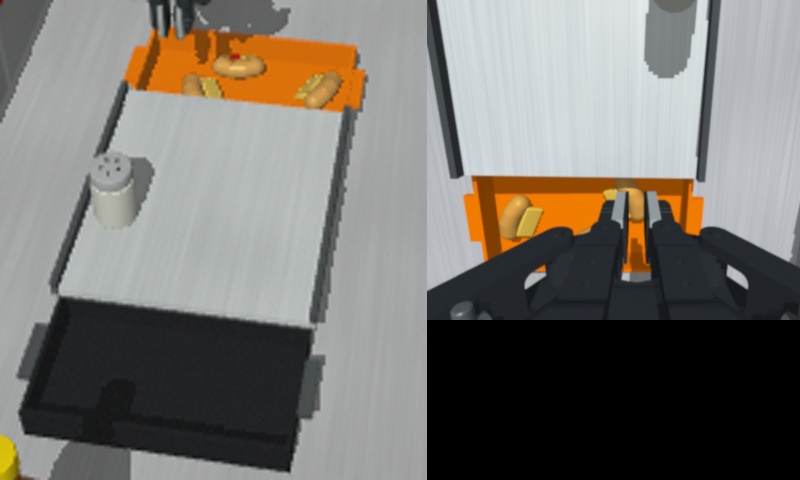

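Emit:
jog_arm(motion=[-0.3,0.3,0.5,0,0,0,-0.6,0.3,1,0,0,0,-0.6,0.3,1,0,0,0])

```text
t: 27.95
ee_pos: [0.586, -0.0162, 0.2106]
orientation: [[0.0, 1.0, 0.003], [1.0, -0.0, -0.0], [-0.0, 0.003, -1.0]]
contact_force: [-0.2, -0.2, -0.5]
width: 0.0086
```

Emit:
jog_arm(motion=[0,-1,0.5,0,0,0,0,-1,0.8,0,0,0,0,-1,0.8,0,0,0,0,-1,0.8,0,0,0])

```text
t: 28.45
ee_pos: [0.5848, -0.0964, 0.2702]
orientation: [[0.002, 1.0, -0.004], [1.0, -0.002, 0.002], [0.002, -0.004, -1.0]]
contact_force: [-0.3, 1.2, -0.3]
width: 0.0088
```

Emit:
jog_arm(motion=[0,-0.5,0,0,0,0,0,-1,0,0,0,0,0,-1,0,0,0,0,0,-1,0,0,0,0,0,-1,0,0,0,0])

```text
t: 29.08
ee_pos: [0.5856, -0.1755, 0.2718]
orientation: [[-0.0, 1.0, -0.002], [1.0, 0.0, 0.001], [0.001, -0.002, -1.0]]
contact_force: [1.0, -0.4, -0.4]
width: 0.0086
```

```bash
python3 look.py 24; python3 -c "
import pickle,cv2
a=pickle.load(open('wrist24.pkl','rb'))['frame'];cv2.imwrite('pics/w24.png',a)
a=pickle.load(open('side24.pkl','rb'))['frame'];cv2.imwrite('pics/s24.png',cv2.resize(a[200:300,240:370],None,fx=6,fy=6,interpolation=cv2.INTER_CUBIC))"
```

```text
29.075 [ 0.5856 -0.1755  0.2718] 0.00858755390692433 [ 1.  -0.4 -0.4]
(480, 854, 3)
```

View pics/w24.png

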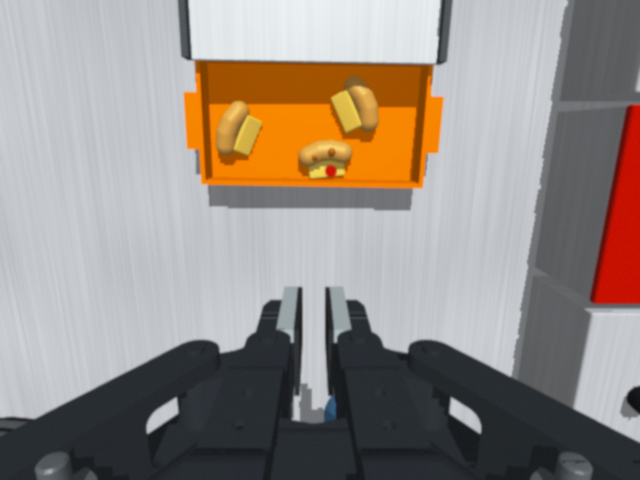

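View pics/s24.png

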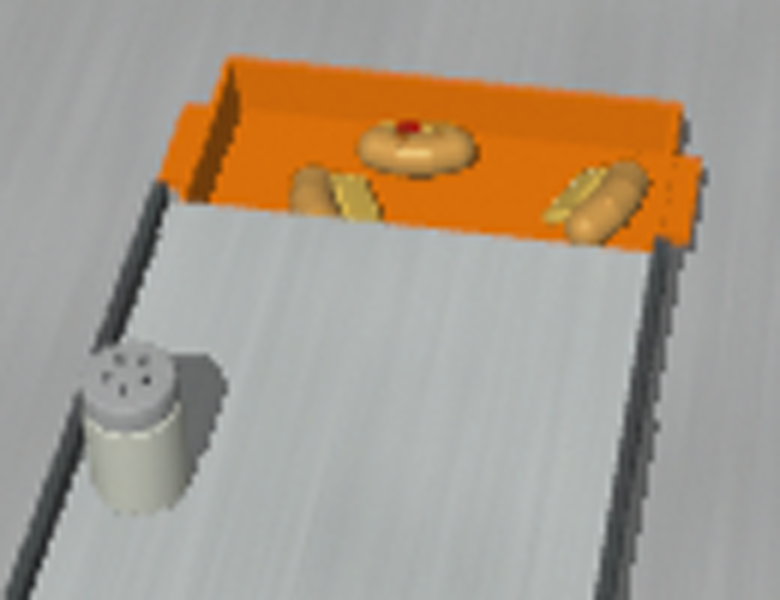

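Run:
```python
from h import *
f=pickle.load(open('wrist24.pkl','rb'));s=pickle.load(open('s24.pkl','rb'))
for n,u,v,z in [('A',357,105,.02),('A top',355,78,.02),('B',237,129,.02),('C',326,157,.02),('C bottom',326,177,.01),('tray far',300,186,.033),('edge',300,61,.044)]:
    print(n,wpx(f,s,u,v,z).round(3))
t=pickle.load(open('side24.pkl','rb'));t0=pickle.load(open('side0.pkl','rb'))
import cv2
d=cv2.absdiff(t['frame'],t0['frame']).max(2)
print('shaker diff',d[258:288,252:274].max())
```

```text
A [ 0.625 -0.085  0.02 ]
A top [ 0.623 -0.062  0.02 ]
B [ 0.512 -0.107  0.02 ]
C [ 0.597 -0.133  0.02 ]
C bottom [ 0.597 -0.153  0.01 ]
tray far [ 0.572 -0.159  0.033]
edge [ 0.573 -0.051  0.044]
shaker diff 3
```

```bash
python3 -c "
from cell import *
print(finish_job(), observe()['t'])"
```

```text
the job is handed in; nothing more can be done
the job is handed in; nothing more can be done
```

All three crust ends are in the orange scrap tray, pushed over the board's end one at a time with the fingertips; none was picked up. I handed the job in at about 29 s. `finish_job` gives no verdict, so the result rests on my own checks.

- **Third crust:** I first slid it sideways along the board, so that it dropped into a free part of the tray and not onto the others. Two of the crusts appear to have turned upside down as they fell.
- **Position in the tray:** the final wrist picture puts the crusts about +20, -3 and -30 mm from the tray's middle in y (limit 53 mm). All are well within the x limit, and they lie on the tray floor.
- **Shaker:** it stands where it was; the side camera shows no visible change from the first picture.
- **Baking tin:** it was still empty in the later side pictures.
- **Other objects:** I did not measure the bottle, jar, cutter, bowl or mug at the end. The arm was kept clear of them, and the force readings stayed below about 4 N.
- **Clearance:** the arm was about 0.27 m up and touching nothing when I handed in.

No check failed or disagreed.

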